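Wedge the leaning nut organiser upright

TASK

The nut organiser has lost the pads of its two front feet and leans forward, away from the tool chest behind it. Take the hardwood wedge out of its bin and lay it down on the counter, then drive it, thin end first and straight, under the middle of the organiser's front edge until it jams tight, with the organiser upright and its back flat against the chest. Push on the wedge only, never on the organiser, and leave the other things where they are.

Things in the scene. Friction and masses are not known exactly. Their poses are not given: they have to be found in the camera images.
- wedge_mid (a point): Hardwood wedge 160 long, 45 wide, 0.11 kg: flat sole, top sloping evenly from 37 thick at the thick end to 5 at the thin end. Point on its centre line, midway along, 10.5 above the sole. +x along it to the thin end, z up, y across; long sides parallel, upright. At first it lies sole down in bin_a, thick end inside, about 70 of the thin end out of the mouth.
- wedge_tip (a point): The middle of the wedge's thin end (80 ahead of wedge_mid along +x, 2.5 above the sole).
- wedge_butt (a point): The middle of the wedge's thick end face (80 behind wedge_mid, 18.5 above the sole).
- bin_a: Black plastic bin holding the wedge, fixed; the two bins may swap places. 100 deep, 66 wide, 45 high, floor and walls 3 thick: 60 clear inside, too narrow for fingers beside the wedge. Open on top and at the mouth, no lip. Origin under its centre; the mouth is 50 out along its -x.
- organiser: Nut organiser, loose: three drawer tiers clipped into one stack 240 wide, 150 deep, 226 high, 1.2 kg. Origin: middle of its back lower edge, at the counter; front towards its own -x, z up. Its rear feet stand against the tool chest; it leans forward 0.066 rad on short front studs (135 from the back, 90 either side of the middle). Upright, its back meets the chest, which stops it.
- organiser_edge (a point): Middle of the organiser's lower front edge, 150 before its back, its axes; 10.6 above the counter leaning, 20 upright. The wedge enters here along +x: touches the edge with 28 of it beyond, upright at about 75 beyond, 85 left outside. Driving it takes a steady 6 to 16 N; when the back meets the chest the push climbs steeply: jammed, stop some 6 N higher. Friction holds it.
- toolchest: Grey steel tool chest, fixed, 200 deep, 400 wide, 225 high (its carrying handle rises 23 more). Origin under its centre; the organiser's back rests against its upright face towards its own -x.
- screwdriver: Silver screwdriver, 200 long, lying near the robot; leave alone.
- torch: Black torch with a press button, 135 long, 33 thick, lying on the far side; leave alone.
- pliers: Steel pliers, 175 long, lying near the robot; leave alone.
- mug: White ceramic mug, 92 high, 78 across, on the far side; leave alone.
- jar: Glass jar with a steel cap, 95 high, 68 across, on the far side; leave alone.
- spanner: Steel spanner, 170 long, behind the bins; leave alone.
- packer: Flat offcut of hardwood, 140 x 45 x 19, in the other bin (bin_b, like bin_a); not a wedge, leave alone. Origin under its middle, x along its length.

How it is judged:
On the way:
1. the wedge is out of its bin and laid down flat on the counter, let go (horizontal distance between wedge_mid and bin_a above 0.14 m and height (world z) of wedge_mid below 0.0135 m and angle between wedge_mid's own z axis and vertical below 0.05 rad and contact force between the fingers and wedge below 0.2 N), for 0.2 s.
At the end, for the whole second after the job is handed in: The organiser is upright within 0.015 rad, its back edge within 20 mm of where it was; the wedge, sole down, carries it (over 2 N), thin end over 50 mm in behind the front edge, within 35 mm of its middle and 0.2 rad of straight; all at rest (angle between organiser's own z axis and vertical below 0.015 rad and distance of organiser from where it was at the start of the episode below 0.02 m and contact force between wedge and organiser above 2 N and x of wedge_tip in the frame of organiser_edge above 0.05 m and y of wedge_tip in the frame of organiser_edge between -0.035 and 0.035 m and angle between the x axis of wedge_mid and the x axis of organiser, either way round below 0.2 rad and angle between wedge_mid's own z axis and vertical below 0.05 rad and linear speed of each of wedge, organiser below 0.01 m/s); the robot touches nothing.
It fails at once if the robot pushes on the organiser itself (over 5 N) (contact force between any of the arm, the fingers and organiser above 5 N).
It fails at once if the organiser is tipped or shifted off its place (angle between organiser's own z axis and vertical above 0.14 rad or distance of organiser from where it was at the start of the episode above 0.04 m).
It fails at once if another thing on the counter is disturbed by more than 30 mm (distance of any of screwdriver, torch, pliers, mug, jar, spanner, packer from where it was at the start of the episode above 0.03 m).
It also fails if it takes over 64 s, if anything falls off the work surface, if the arm or the gripper's body presses on something with over 40 N, if the wrist force passes 120 N, or if a joint passes its speed limit or range.

ROBOT

A 7-joint arm with a two-finger parallel gripper is mounted at the origin on the work surface. World frame = base frame: x ahead of the robot, y to its left, z up, the work surface at z = 0. Lengths are in m, angles in rad, forces in N, time in s.
With the tool pointing down it reaches from about 0.425 to 0.925 m from the base axis. Payload 6.8 kg.
Tool frame: the origin (TCP) lies midway between the tips of the shut fingers; the grasp point (between the pads) lies 19 mm behind it; z points along the fingers, y is the direction in which the jaws open and shut (so a half turn about z gives the same grasp; the last joint's range is limited). The gripper opens to 85 mm and grips with 20 to 120 N. Pads are 22 mm wide; open, the fingers measure 114 mm over their backs; the gripper's body (76 mm by 85 mm) begins 54 mm behind the grasp point. The pads swing forward as they close: fully open they stand 13 mm farther back than shut.
Start: joints at [-1.231, 0.477, 0.022, 1.555, -0.011, 1.109, -0.083], TCP at [0.292, 0.608, 0.231] pointing down, gripper open.
Joint ranges: [-2.96, 2.96], [-0.34, 2.1], [-1.41, 1.46], [0.24, 2.44], [-1.37, 4.51], [0.17, 1.92], [-2.96, 2.96]. Speed limits (rad/s): [2.39, 2.39, 3.14, 3.14, 3.14, 3.14, 3.14].

INTERFACE

Orientations are given as a unit quaternion [w, x, y, z].
In Python, from station import bot, vision gives the robot as it stands.
- The arm moves only by the tool move_arm, never from a script. Its argument "increments" is text: rows parted by semicolons, each of 7 numbers parted by spaces: the opening, from 0 (shut) to 1 (fully open), then the shift along the world's x, y, z in mm, then the turn, a rotation vector about the world's x, y, z in rad. In form: grip x y z rx ry rz; .... A call has exactly 8 rows; each row shifts and turns the commanded pose from where the row before left it; what a row does not reach is not made up. A row lasts 1/8 s, in which the tool goes at most 62.5 mm and 10.7 degrees, less where a joint would pass 70% of its speed; a pose out of reach is approached as far as the arm can. A call with a gripper value outside its range is refused whole. The fingers move at their own pace and stop on an object; "newtons" is the grip in N (left out, the last holds). Time passes only in rows, so rows that do not move let the fingers close, or fill a call up. It gives the time, the measured TCP pose, the force and the opening at its end, in the units of the state.
- bot.get_obs(): the state, without advancing time (a new reading comes with each control period).
- vision.read_camera(name): name is "scene" or "top"; returns (picture, depth): 480x640x3 uint8, red, green, blue; 480x640 float32, m along the optical axis (not along the pixel's ray), 0 where there is no reading.
- vision.calibration(name): a dict with "fx", "fy", "cx", "cy" (pixels), "R" (3x3) and "t" (3): a world point X has camera coordinates R X + t. Camera axes: x right, y down, z forward; pixel columns grow to the right and rows downward; lengths in m; the calibration is good to about 2 mm. A picture is of the moment at which its call begins. calibration takes no time and is no camera call.
- bot.hand_in(): hands the job in, once; it reports no verdict.
The state is a dict: "t": time; "q": joint angles; "joint_vel": joint speeds; "joint_torque": joint torques, N m; "eef_pos": TCP position; "tool_rot": TCP orientation; "contact_force": force on the tool from outside, world axes, zero at the start; "torque": the same for the moment, N m; "gripper_width": opening from 0.0 (shut) to 1.0 (fully open).
Only numpy, scipy, OpenCV 4.12 (cv2) and the standard library are available. Lean on these libraries where they do the work, as an engineer would, in place of code of your own. Each camera call takes 0.05 s, during which the arm holds its last target.

## Working session

There is one attempt and no reset: what is moved stays moved. The work goes in short steps, Python scripts to look and compute and a tool call to move; the robot and the scene stay as the last step left them, time stands still between calls to the robot, and variables do not carry over. Pictures are saved under pics/ and viewed, and the job is handed in when it is done.

Besides the shell and the picture viewer there is one more tool, called after "Emit:" as a command line: name --argument value ..., lists and objects as JSON in quotes. move_arm: Moves the arm, as the interface text tells. Its arguments: {"type":"object","properties":{"increments":{"type":"string"},"newtons":{"type":"number"}},"required":["increments"]}

```bash
mkdir -p pics; ls
python3 - <<'E'
from station import bot, vision
import cv2,numpy as np
o=bot.get_obs(); print(o)
for n in("scene","top"):
    p,d=vision.read_camera(n); cv2.imwrite(f"pics/{n}0.png",p[:,:,::-1]); np.save(f"{n}0_d.npy",d)
    c=vision.calibration(n); print(n,{k:np.round(v,4).tolist() for k,v in c.items()})
E
```

```text
pics
{'t': 0.0, 'q': array([-1.23111075,  0.47782161,  0.02236074,  1.55646157, -0.01150548,
        1.10931063, -0.08309613]), 'joint_vel': array([ 0.00055018, -0.00065211,  0.00134328,  0.00072324,  0.00073531,
       -0.00028223, -0.00031383]), 'joint_torque': array([-1.46516404e-04, -5.96459234e+01,  1.60778258e+00, -2.81176096e+01,
        1.25245628e-02,  9.57439392e-03, -7.10481615e-06]), 'eef_pos': array([0.29201892, 0.60789544, 0.23030744]), 'tool_rot': array([-1.36563849e-04,  2.22024754e-01,  9.75040580e-01, -9.26329710e-04]), 'contact_force': array([-1.1152464 , -0.51133209, -0.28996858]), 'torque': array([-0.00127567,  0.02134079, -0.02798932]), 'gripper_width': 1.003213155867052}
scene {'fx': 444.0917, 'fy': 444.0917, 'cx': 313.5723, 'cy': 242.0281, 'R': [[-0.632, 0.775, -0.0023], [0.5852, 0.4753, -0.657], [-0.5081, -0.4165, -0.7539]], 't': [0.3861, -0.2806, 1.315]}
top {'fx': 519.4003, 'fy': 519.4003, 'cx': 321.1826, 'cy': 241.4834, 'R': [[0.0244, -0.9994, 0.0249], [-0.9844, -0.0284, -0.1735], [0.1741, -0.0203, -0.9845]], 't': [-0.0612, 0.5878, 1.1981]}
```

View pics/scene0.png

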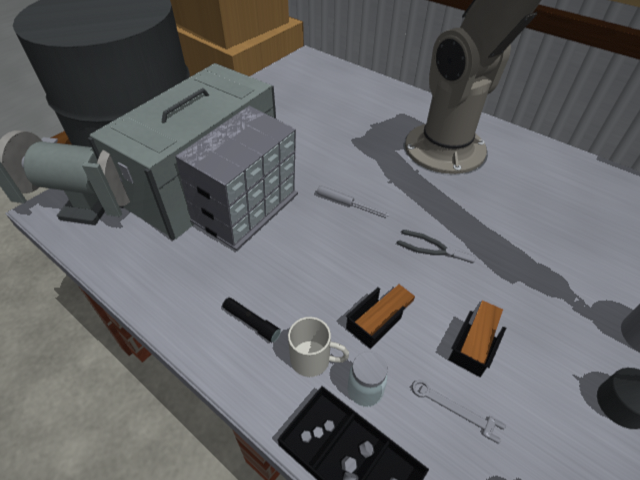

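View pics/top0.png

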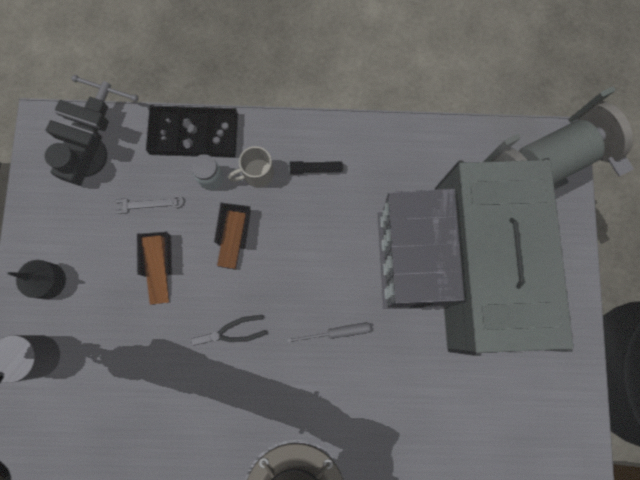

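```bash
cat > h.py <<'E'
import numpy as np, cv2
from station import vision
def cloud(n,d):
    c=vision.calibration(n); v,u=np.mgrid[:480,:640]
    P=np.stack([(u-c["cx"])/c["fx"]*d,(v-c["cy"])/c["fy"]*d,d],-1)
    X=(P-np.array(c["t"]))@np.array(c["R"]); X[d==0]=np.nan; return X
def proj(n,X):
    c=vision.calibration(n); x=np.array(c["R"])@np.array(X)+c["t"]
    return c["fx"]*x[0]/x[2]+c["cx"],c["fy"]*x[1]/x[2]+c["cy"]
E
python3 - <<'E'
from h import *
X=cloud("top",np.load("top0_d.npy"))
for v in range(236,304,6): print(v,[tuple(np.round(X[v,u]*1000).astype(int)) for u in (148,156,162)])
print()
for v in range(206,270,6): print(v,[tuple(np.round(X[v,u]*1000).astype(int)) for u in (226,232,240)])
S=cv2.imread("pics/scene0.png");T=cv2.imread("pics/top0.png")
a=cv2.resize(S[270:390,330:530],None,fx=4,fy=4,interpolation=cv2.INTER_CUBIC); cv2.imwrite("pics/c1.png",a)
a=cv2.resize(T[190:315,120:270],None,fx=4.5,fy=4.5,interpolation=cv2.INTER_CUBIC); cv2.imwrite("pics/c2.png",a)
a=cv2.resize(T[150:360,370:590],None,fx=2.8,fy=2.8,interpolation=cv2.INTER_CUBIC); cv2.imwrite("pics/c3.png",a)
E
```

```text
236 [(np.int64(597), np.int64(380), np.int64(17)), (np.int64(594), np.int64(354), np.int64(39)), (np.int64(600), np.int64(350), np.int64(3))]
242 [(np.int64(579), np.int64(373), np.int64(36)), (np.int64(579), np.int64(354), np.int64(35)), (np.int64(581), np.int64(341), np.int64(30))]
248 [(np.int64(564), np.int64(372), np.int64(35)), (np.int64(565), np.int64(353), np.int64(35)), (np.int64(566), np.int64(340), np.int64(30))]
254 [(np.int64(550), np.int64(372), np.int64(30)), (np.int64(551), np.int64(353), np.int64(30)), (np.int64(551), np.int64(338), np.int64(31))]
260 [(np.int64(536), np.int64(371), np.int64(30)), (np.int64(536), np.int64(351), np.int64(32)), (np.int64(537), np.int64(339), np.int64(26))]
266 [(np.int64(521), np.int64(371), np.int64(27)), (np.int64(522), np.int64(352), np.int64(27)), (np.int64(523), np.int64(338), np.int64(23))]
272 [(np.int64(508), np.int64(372), np.int64(18)), (np.int64(509), np.int64(353), np.int64(17)), (np.int64(509), np.int64(338), np.int64(21))]
278 [(np.int64(493), np.int64(371), np.int64(20)), (np.int64(493), np.int64(351), np.int64(23)), (np
[... 1596 characters left out ...]
64(174), np.int64(17)), (np.int64(588), np.int64(154), np.int64(17))]
248 [(np.int64(571), np.int64(186), np.int64(27)), (np.int64(573), np.int64(173), np.int64(18)), (np.int64(577), np.int64(156), np.int64(-3))]
254 [(np.int64(557), np.int64(186), np.int64(21)), (np.int64(557), np.int64(171), np.int64(20)), (np.int64(561), np.int64(154), np.int64(2))]
260 [(np.int64(542), np.int64(185), np.int64(18)), (np.int64(542), np.int64(170), np.int64(23)), (np.int64(546), np.int64(154), np.int64(-2))]
266 [(np.int64(528), np.int64(184), np.int64(20)), (np.int64(528), np.int64(170), np.int64(21)), (np.int64(531), np.int64(154), np.int64(-4))]<stdin>:5: RuntimeWarning: invalid value encountered in cast
```

View pics/c1.png

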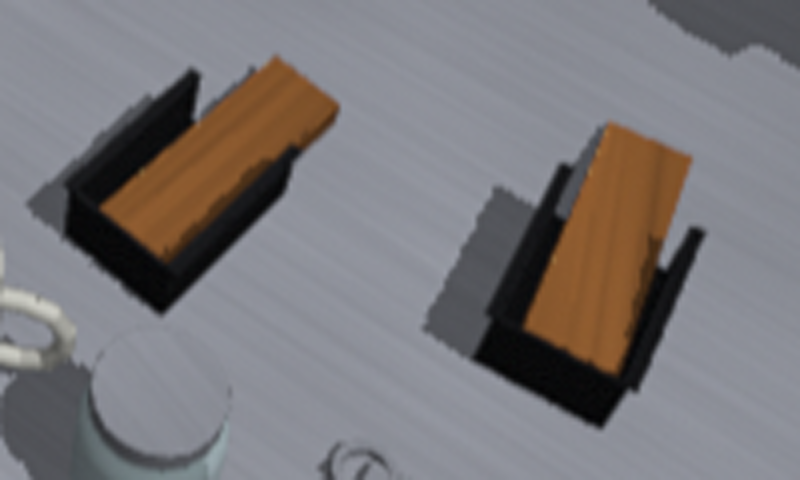

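View pics/c2.png

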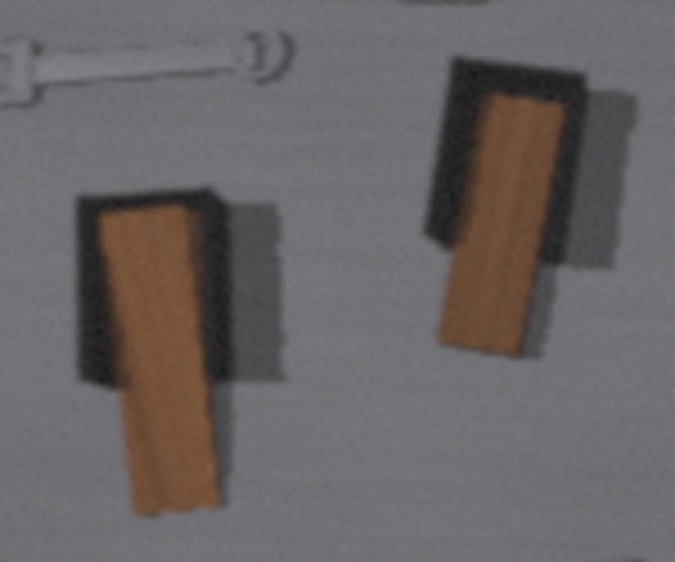

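View pics/c3.png

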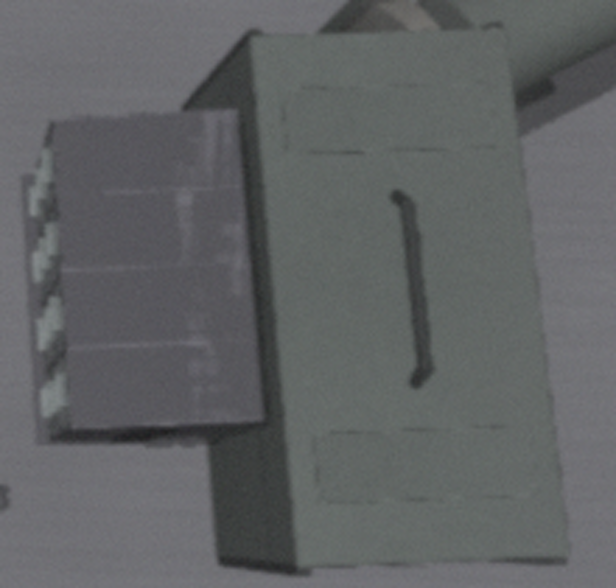

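```bash
python3 - <<'E'
from h import *
d=np.load("top0_d.npy");X=cloud("top",d);T=cv2.imread("pics/top0.png")
def ray(n,u,v,z):
    c=vision.calibration(n);R=np.array(c["R"]);C=-R.T@c["t"];r=R.T@np.array([(u-c["cx"])/c["fx"],(v-c["cy"])/c["fy"],1]);return C+r*(z-C[2])/r[2]
b,g,r=[T[:,:,i].astype(float) for i in range(3)]
m=(r>1.5*b)&(r>50)
lab=cv2.connectedComponentsWithStats(m.astype(np.uint8))
for i in range(1,lab[0]):
    if lab[2][i,4]>300:
        mm=lab[1]==i; P=X[mm]; A=np.c_[P[:,:2],np.ones(len(P))]; 
        print(lab[2][i],np.linalg.lstsq(A,P[:,2],rcond=None)[0])
# wedge corners
f=lambda a,b:(120+a/4.5-.4,190+b/4.5-.4)
for (a,bb),z in zip([(100,212),(187,207),(135,515),(220,508)],[.040,.040,.008,.008]): print(ray("top",*f(a,bb),z).round(4))
# organiser top & chest
for name,zl,zh,u0,u1,v0,v1 in [("org",.19,.245,380,470,185,310),("chest",.218,.235,440,580,155,355)]:
    s=np.zeros_like(m);s[v0:v1,u0:u1]=1
    mm=s&(X[...,2]>zl)&(X[...,2]<zh)
    if name=="org": mm&=X[...,1]>-.29
    P=X[mm];A=np.c_[P[:,:2],np.ones(len(P))];print(name,len(P),np.linalg.lstsq(A,P[:,2],rcond=None)[0], cv2.minAreaRect((P[:,:2]*1000).astype(np.float32)))
f=lambda a,b:(370+a/2.8-.3,150+b/2.8-.3)
print("chest top corners",[ray("top",*f(*c),.225).round(4) for c in [(252,35),(505,30),(565,560),(298,570)]])
print("chest front base",[ray("top",*f(*c),.0).round(4) for c in [(220,560)]])
print("org top front, back (leaning)",[ray("top",*f(*c),z).round(4) for c,z in [((53,122),.226),((65,432),.226),((240,108),.226+.01),((266,422),.236)]])
print("org lower front",[ray("top",*f(*c),.012).round(4) for c in [(25,178),(38,442)]])
E
python3 - <<'E'
import cv2
T=cv2.imread("pics/top0.png")
cv2.imwrite("pics/c4.png",cv2.resize(T[185:315,370:475],None,fx=5,fy=5,interpolation=cv2.INTER_CUBIC)[:600]*2)
S=cv2.imread("pics/scene0.png")
cv2.imwrite("pics/c5.png",cv2.resize(S[90:260,160:310],None,fx=3.5,fy=3.5,interpolation=cv2.INTER_CUBIC))
E
```

```text
** On entry to DLASCL parameter number  4 had an illegal value
 ** On entry to DLASCL parameter number  4 had an illegal valueTraceback (most recent call last):
  File "<stdin>", line 11, in <module>
    x, resids, rank, s = _umath_linalg.lstsq(a, b, rcond,
                         ~~~~~~~~~~~~~~~~~~~^^^^^^^^^^^^^
                                             signature=signature)
                                             ^^^^^^^^^^^^^^^^^^^^
    raise LinAlgError("SVD did not converge in Linear Least Squares")
numpy.linalg.LinAlgError: SVD did not converge in Linear Least Squares
```

View pics/c5.png

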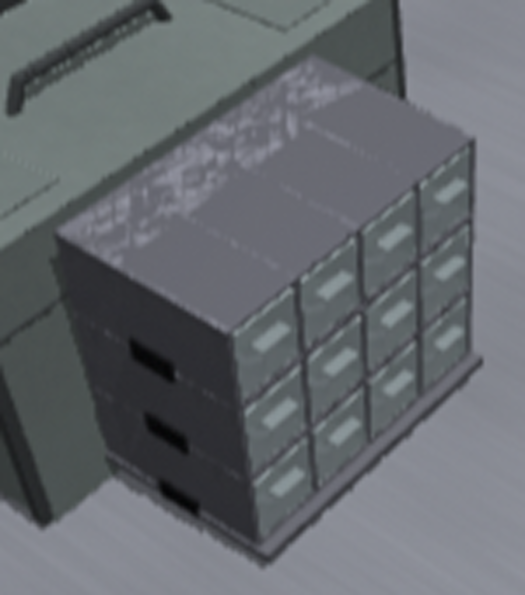

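```bash
cat >> h.py <<'E'
def ray(n,u,v,z):
    c=vision.calibration(n);R=np.array(c["R"]);C=-R.T@c["t"];r=R.T@np.array([(u-c["cx"])/c["fx"],(v-c["cy"])/c["fy"],1]);return C+r*(z-C[2])/r[2]
E
python3 - <<'E'
from h import *
d=np.load("top0_d.npy");X=cloud("top",d);T=cv2.imread("pics/top0.png");X=np.nan_to_num(X,nan=9)
b,g,r=[T[:,:,i].astype(float) for i in range(3)]
m=(r>1.5*b)&(r>50)
lab=cv2.connectedComponentsWithStats(m.astype(np.uint8))
def fit(P):
    P=P[P[:,0]<8];A=np.c_[P[:,:2],np.ones(len(P))];return np.linalg.lstsq(A,P[:,2],rcond=None)[0].round(4)
for i in range(1,lab[0]):
    if lab[2][i,4]>300:
        mm=lab[1]==i; print(lab[2][i],fit(X[mm]))
f=lambda a,b:(120+a/4.5-.4,190+b/4.5-.4)
for (a,bb),z in zip([(100,212),(187,207),(135,515),(220,508)],[.040,.040,.008,.008]): print(ray("top",*f(a,bb),z).round(4))
for name,zl,zh,u0,u1,v0,v1 in [("org",.19,.26,380,470,185,310),("chest",.215,.24,470,580,155,355)]:
    s=np.zeros_like(m);s[v0:v1,u0:u1]=1
    mm=s&(X[...,2]>zl)&(X[...,2]<zh)
    if name=="org": mm&=X[...,1]>-.28
    P=X[mm];print(name,len(P),fit(P),cv2.minAreaRect((P[:,:2]*1000).astype(np.float32)))
f=lambda a,b:(370+a/2.8-.3,150+b/2.8-.3)
print("chest top corners",*[ray("top",*f(*c),.225).round(4) for c in [(252,35),(505,30),(565,560),(298,570)]])
print("chest front base",ray("top",*f(220,560),.0).round(4) )
print("org lower front",*[ray("top",*f(*c),.012).round(4) for c in [(25,178),(38,442)]])
f=lambda a,b:(160+a/3.5-.4,90+b/3.5-.4)
print("org lower front scene",*[ray("scene",*f(*c),.012).round(4) for c in [(265,563),(480,360)]])
E
```

```text
[ 218  211   28   57 1033] [-0.0059 -0.01    0.0268]
[ 141  235   28   69 1349] [ 0.1767  0.0568 -0.0877]
[0.5906 0.3874 0.04  ]
[0.5947 0.3413 0.04  ]
[0.4313 0.3653 0.008 ]
[0.4362 0.3201 0.008 ]
org 5141 [ 0.0094 -0.1211  0.1839] ((557.3973999023438, -229.66966247558594), (240.95761108398438, 101.09052276611328), 0.123163603246212)
chest 17101 [ 1.300e-03 -2.000e-04  2.247e-01] ((547.7033081054688, -445.5589599609375), (410.3588562011719, 201.99301147460938), 3.44940185546875)
chest top corners [ 0.7395 -0.3343  0.225 ] [ 0.75   -0.5302  0.225 ] [ 0.3514 -0.5528  0.225 ] [ 0.3398 -0.3587  0.225 ]
chest front base [ 0.3399 -0.3625  0.    ]
org lower front [ 0.6726 -0.1892  0.012 ] [ 0.4372 -0.2017  0.012 ]
org lower front scene [ 0.6757 -0.1834  0.012 ] [ 0.4337 -0.2017  0.012 ]
```

Emit:
move_arm --increments "1 12 -17 -7 0 0 -0.16;1 12 -17 -7 0 0 -0.16;1 12 -17 -7 0 0 -0.16;1 12 -17 -7 0 0 -0.16;1 12 -17 -7 0 0 -0.16;1 12 -17 -7 0 0 -0.16;1 12 -17 -7 0 0 -0.16;1 12 -17 -7 0 0 -0.16" --newtons 60

```text
t: 1.1
eef_pos: [0.3884, 0.4716, 0.1747]
tool_rot: [0.0, 0.762, 0.647, -0.0]
contact_force: [0.0, 0.1, -0.1]
gripper_width: 1.0
```

Emit:
move_arm --increments "1 12 -17 -7 0 0 -0.16;1 12 -17 -7 0 0 -0.16;1 12 -17 -7 0 0 -0.16;1 12 -17 -7 0 0 -0.16;1 12 -17 -7 0 0 -0.16;1 12 -17 -7 0 0 -0.16;1 12 -17 -7 0 0 -0.16;1 12 -17 -7 0 0 -0.16"

```text
t: 2.1
eef_pos: [0.4843, 0.3358, 0.1188]
tool_rot: [0.0, 0.998, 0.064, -0.0]
contact_force: [0.6, 0.9, -0.0]
gripper_width: 0.999
```

Emit:
move_arm --increments "1 -3 6 -20 0 0 0.007;1 -3 7 -20 0 0 0;1 0 0 -20 0 0 0;1 0 0 -20 0 0 0;1 0 0 -20 0 0 0;1 0 0 -15 0 0 0;1 0 0 0 0 0 0;1 0 0 0 0 0 0"

```text
t: 3.1
eef_pos: [0.4788, 0.3495, 0.0047]
tool_rot: [-0.0, 0.998, 0.07, 0.0]
contact_force: [-0.3, -0.3, 0.9]
gripper_width: 1.002
```

Run:
```python
from h import *
p,d=vision.read_camera("scene"); S=p[:,:,::-1]
cv2.imwrite("pics/s1.png",cv2.resize(S[230:400,380:580],None,fx=4,fy=3.5,interpolation=cv2.INTER_CUBIC))
```

```text
(no output)
```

View pics/s1.png

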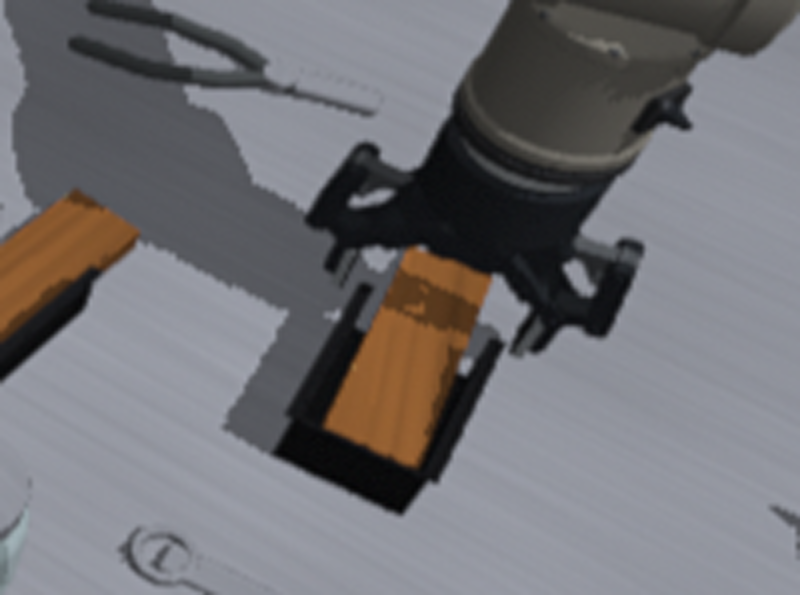

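Emit:
move_arm --increments "1 -7 -1 -2 0 0 0;1 0 0 0 0 0 0;0 0 0 0 0 0 0;0 0 0 0 0 0 0;0 0 0 0 0 0 0;0 0 0 0 0 0 0;0 0 0 0 0 0 0;0 0 0 0 0 0 0" --newtons 80

```text
t: 4.15
eef_pos: [0.4714, 0.3486, 0.0028]
tool_rot: [-0.0, 0.998, 0.07, 0.0]
contact_force: [-2.5, -0.7, 4.7]
gripper_width: 0.496
```

Run:
```python
from h import *
p,d=vision.read_camera("scene"); S=p[:,:,::-1]
cv2.imwrite("pics/s2.png",cv2.resize(S[230:400,380:580],None,fx=4,fy=3.5,interpolation=cv2.INTER_CUBIC))
```

```text
(no output)
```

View pics/s2.png

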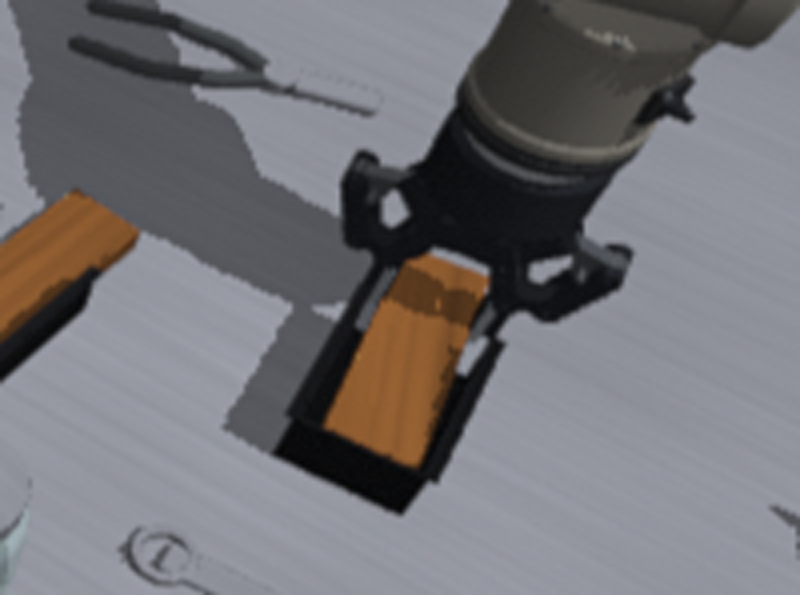

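Emit:
move_arm --increments "0 0 0 4 0 0 0;0 0 0 8 0 0 0;0 0 0 14 0 0 0;0 0 0 18 0 0 0;0 0 0 20 0 0 0;0 0 0 20 0 0 0;0 0 0 20 0 0 0;0 0 0 16 0 0 0"

```text
t: 5.2
eef_pos: [0.4715, 0.3486, 0.1239]
tool_rot: [-0.0, 0.998, 0.07, 0.0]
contact_force: [-1.1, 0.2, -2.4]
gripper_width: 0.495
```

Run:
```python
from h import *
p,d=vision.read_camera("scene"); S=p[:,:,::-1]
cv2.imwrite("pics/s3.png",cv2.resize(S[180:400,340:600],None,fx=3,fy=2.7,interpolation=cv2.INTER_CUBIC))
p,d=vision.read_camera("top");cv2.imwrite("pics/t3.png",p[:,:,::-1])
```

```text
(no output)
```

View pics/s3.png

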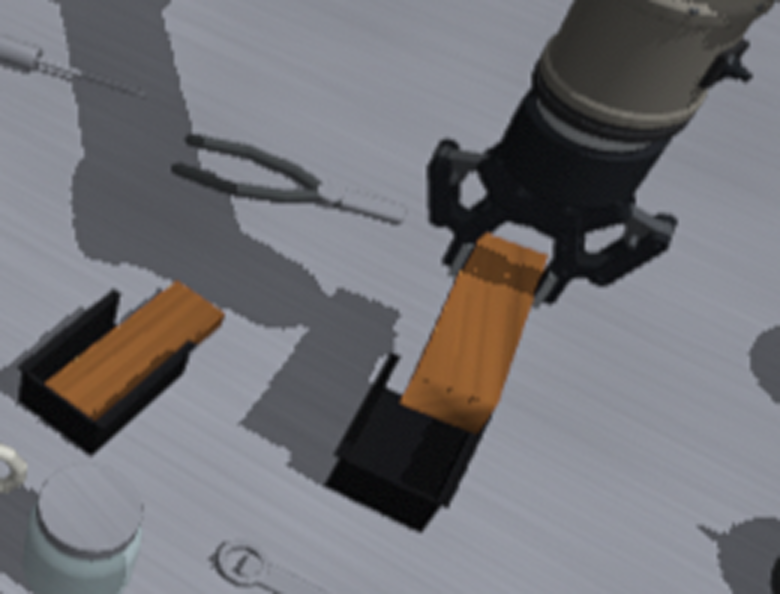

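```bash
cat >> h.py <<'E'
def woods(name="scene",save=None):
    p,d=vision.read_camera(name); X=cloud(name,d); T=p.astype(float)
    if save: cv2.imwrite(save,p[:,:,::-1])
    m=(T[...,0]>1.5*T[...,2])&(T[...,0]>50)
    n,lab,st,_=cv2.connectedComponentsWithStats(m.astype(np.uint8))
    for i in range(1,n):
        if st[i,4]>250:
            P=X[(lab==i)]; P=P[np.isfinite(P[:,0])]
            for _ in range(4):
                A=np.c_[P[:,:2],np.ones(len(P))]; c=np.linalg.lstsq(A,P[:,2],rcond=None)[0]; r=A@c-P[:,2]
                k=abs(r)<max(.004,2*np.median(abs(r))); P=P[k]
            print(st[i],"plane",c.round(4),"mean",P.mean(0).round(4),cv2.minAreaRect((P[:,:2]*1000).astype(np.float32)))
E
python3 -c "
from h import *
woods()"
```

```text
[ 170    0  134   76 7912] plane [-0.0603 -0.1946 -0.3092] mean [-0.2524 -1.1379 -0.0759] ((-343.2763671875, -1251.594482421875), (465.7296447753906, 464.55328369140625), 88.97808837890625)
[ 473  266   50   74 1921] plane [0.1919 0.0343 0.0336] mean [0.5198 0.3584 0.1457] ((515.1447143554688, 357.08544921875), (162.1388702392578, 44.969417572021484), 8.512202262878418)
[ 355  284   60   52 1258] plane [0.0039 0.0136 0.0163] mean [0.5968 0.1784 0.0211] ((593.9898071289062, 178.684814453125), (46.13270568847656, 140.8910369873047), 82.10362243652344)
[ 83 291  68  71 494] plane [ 5.8359  0.3859 -5.5857] mean [ 0.8991 -0.627  -0.5771] ((905.1281127929688, -425.1065979003906), (527.5299072265625, 61.8627815246582), 85.69651794433594)
```

Emit:
move_arm --increments "0 5 -28 0 0 0 0.093;0 5 -28 0 0 0 0.093;0 5 -28 0 0 0 0.093;0 5 -28 0 0 0 0.093;0 5 -28 0 0 0 0.093;0 5 -28 0 0 0 0.093;0 5 -28 0 0 0 0.093;0 5 -28 0 0 0 0.093"

```text
t: 6.35
eef_pos: [0.5107, 0.1233, 0.1215]
tool_rot: [0.0, 0.903, 0.43, -0.001]
contact_force: [-0.0, 0.6, -0.8]
gripper_width: 0.502
```

Emit:
move_arm --increments "0 5 -28 0 0 0 0.093;0 5 -28 0 0 0 0.093;0 5 -28 0 0 0 0.093;0 5 -28 0 0 0 0.093;0 5 -28 0 0 0 0.093;0 5 -26 0 0 0 0.093;0 3 -22 0 0 0 0.093;0 0 -20 0 0 0 0.096"

```text
t: 7.35
eef_pos: [0.5438, -0.0845, 0.1214]
tool_rot: [-0.0, 0.684, 0.729, -0.001]
contact_force: [0.3, 1.0, -0.9]
gripper_width: 0.496
```

```bash
python3 -c "
from h import *
from station import bot
o=bot.get_obs();print(o['eef_pos'],o['tool_rot'],o['q'])
woods(save='pics/s4.png')
woods('top','pics/t4.png')"
```

```text
[ 0.54380783 -0.08451124  0.12138449] [-4.51758294e-04  6.84227089e-01  7.29268653e-01 -5.64716654e-04] [-0.21213663  0.42160695  0.31906055  1.9709457  -0.18348127  0.77792705
  0.27594467]
[ 170    0  118   76 6617] plane [-0.2841 -0.1463 -0.2923] mean [-0.2241 -1.1562 -0.0636] ((-217.1479034423828, -1168.96923828125), (336.4064025878906, 529.2763671875), 40.011962890625)
[ 301  194   56   41 1245] plane [-0.0702  0.1842  0.1862] mean [ 0.5404 -0.0242  0.1439] ((541.3637084960938, -31.407142639160156), (48.473209381103516, 141.75936889648438), 3.6122663021087646)
[ 355  284   60   52 1251] plane [0.0021 0.0145 0.0171] mean [0.5964 0.1783 0.021 ] ((594.2538452148438, 178.5903778076172), (45.4784049987793, 140.22845458984375), 82.32234954833984)
[ 83 291  68  71 477] plane [ 5.7201  0.4101 -5.4721] mean [ 0.8989 -0.6259 -0.5847] ((905.224365234375, -424.0074157714844), (523.4093017578125, 62.093589782714844), 85.70681762695312)
[ 218  210   28   59 1026] plane [-0.001  -0.0038  0.0231] mean [0.5935 0.1755 0.0218] ((594.579833984375, 175.734619140625), (45.81998062133789, 139.45767211914062), 82.33152770996094)
[287 246  32  22 599] plane [-0.0107  0.189   0.1572] mean [ 5.379e-01 -4.000e-04  1.514e-01] ((537.7757568359375, -3.419475555419922), (44.25835037231445, 70.49693298339844), 5.185534954071045)
```

View pics/s4.png

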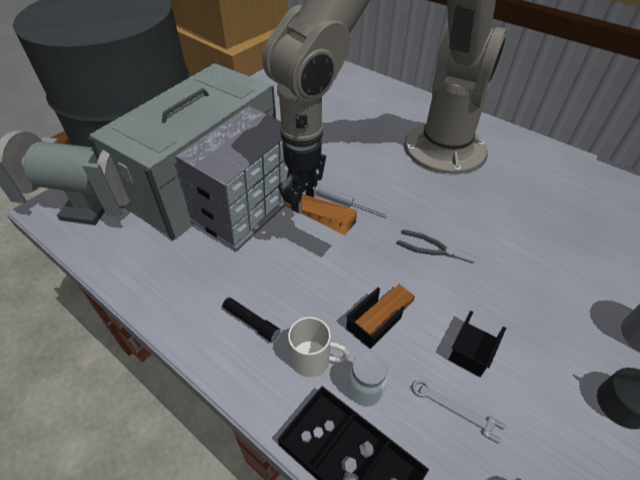

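Emit:
move_arm --increments "0 2 0 -20 0 0 -0.003;0 2 0 -25 0 0 0;0 0 0 -25 0 0 0;0 0 0 -20 0 0 0;0 0 0 -15 0 0 0;0 0 0 -9 0 0 0;0 0 0 -4 0 0 0;0 0 0 -2 0 0 0"

```text
t: 8.45
eef_pos: [0.5486, -0.0836, 0.0025]
tool_rot: [0.0, 0.686, 0.727, 0.0]
contact_force: [-0.6, -0.0, -0.4]
gripper_width: 0.497
```

Emit:
move_arm --increments "0 0 0 0 0 0 0;1 0 0 0 0 0 0;1 0 0 0 0 0 0;1 0 0 0 0 0 0;1 0 0 0 0 0 0;1 0 0 0 0 0 0;1 0 0 0 0 0 0;1 0 0 0 0 0 0"

```text
t: 9.45
eef_pos: [0.5483, -0.0835, 0.0023]
tool_rot: [0.0, 0.686, 0.727, 0.0]
contact_force: [-0.1, -0.3, -0.8]
gripper_width: 1.001
```

Emit:
move_arm --increments "1 0 0 10 0 0 0;1 0 0 20 0 0 0;1 0 20 30 0 0 0;1 0 30 30 0 0 0;1 0 30 0 0 0 0;1 0 40 0 0 0 0;1 0 40 0 0 0 0;1 0 40 0 0 0 0"

```text
t: 10.45
eef_pos: [0.5484, 0.1177, 0.0931]
tool_rot: [0.0, 0.686, 0.727, 0.0]
contact_force: [-0.1, 0.1, 0.8]
gripper_width: 0.999
```

```bash
python3 -c "
from h import *
woods(save='pics/s5.png')
woods('top','pics/t5.png')
T=cv2.imread('pics/t5.png');cv2.imwrite('pics/t5c.png',cv2.resize(T[170:330,260:480],None,fx=3.6,fy=3.6,interpolation=cv2.INTER_CUBIC))
"
```

```text
[ 170    0  134   76 7911] plane [-0.0621 -0.1939 -0.3092] mean [-0.2525 -1.1374 -0.0765] ((-343.06805419921875, -1247.153076171875), (461.2457580566406, 463.5179138183594), 88.87915802001953)
[ 286  230   66   42 1263] plane [-0.0569  0.1908  0.058 ] mean [ 0.5473 -0.0413  0.0191] ((547.97509765625, -40.36796569824219), (48.252010345458984, 161.1293182373047), 4.303401470184326)
[ 355  284   60   52 1253] plane [0.0049 0.0181 0.0148] mean [0.5969 0.1784 0.021 ] ((594.0362548828125, 178.6563720703125), (45.35086441040039, 140.48785400390625), 81.62134552001953)
[ 83 291  68  71 511] plane [ 5.8951  0.3611 -5.6526] mean [ 0.8996 -0.6288 -0.5718] ((904.68994140625, -426.4482421875), (528.8694458007812, 62.99177551269531), 85.74462127685547)
[ 287  252   64   20 1107] plane [-0.0232  0.1977  0.0422] mean [ 0.5462 -0.0412  0.0214] ((546.4797973632812, -42.52397155761719), (44.12441635131836, 156.7019500732422), 4.9840312004089355)
```

View pics/t5c.png

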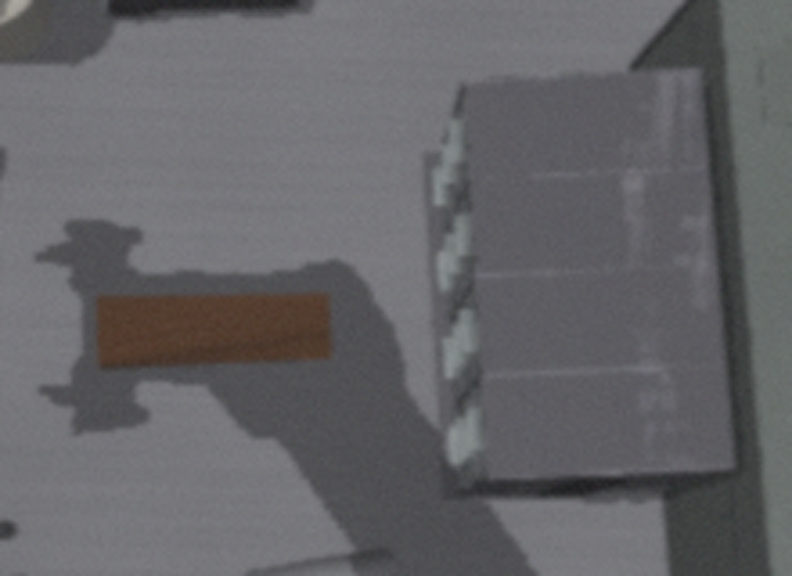

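View pics/s5.png

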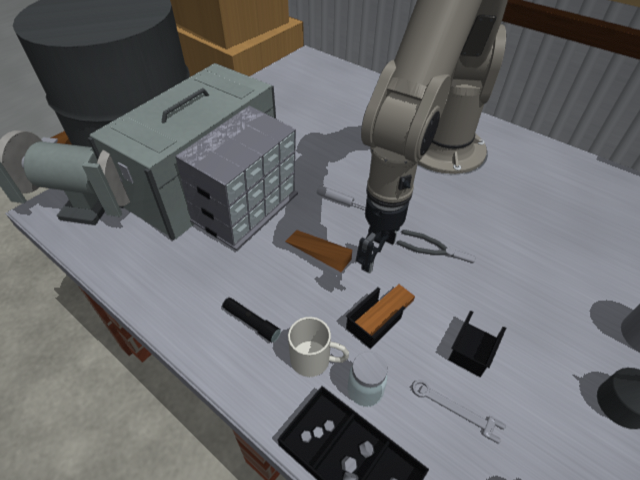

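Emit:
move_arm --increments "0.35 -9 -33 0 0 0 0;0.35 0 0 -20 0 0 0;0.35 0 0 -25 0 0 0;0.35 0 0 -25 0 0 0;0.35 0 0 -17 0 0 0;0.35 0 0 0 0 0 0;0.35 0.6 -10 0 0 0 0;0.35 0.3 -5 0 0 0 0"

```text
t: 11.55
eef_pos: [0.5409, 0.0672, 0.0062]
tool_rot: [0.001, 0.687, 0.727, 0.0]
contact_force: [0.1, 0.3, 0.4]
gripper_width: 0.347
```

```bash
python3 -c "
from h import *
p,d=vision.read_camera('scene');S=p[:,:,::-1]
cv2.imwrite('pics/s6.png',cv2.resize(S[170:350,220:460],None,fx=3.3,fy=3.3,interpolation=cv2.INTER_CUBIC))
"
```

```text
(no output)
```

View pics/s6.png

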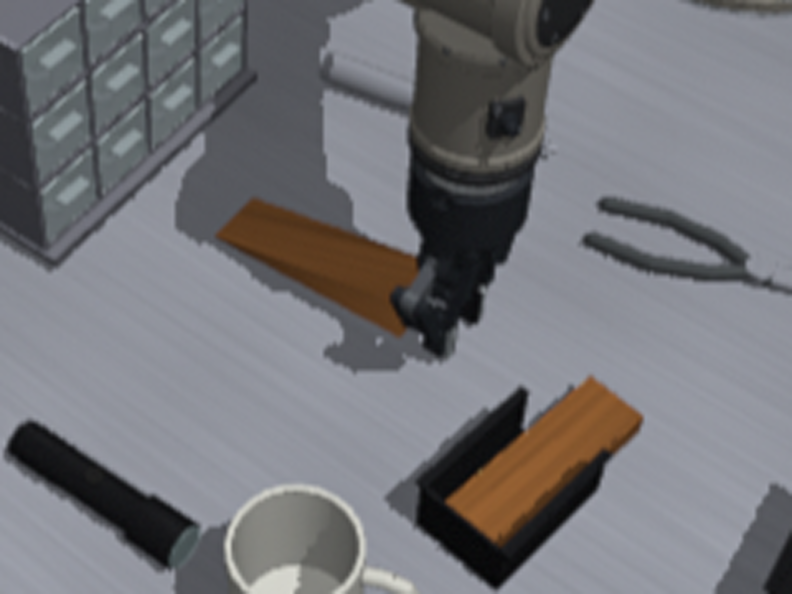

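Emit:
move_arm --increments "0.35 0.5 -8 0 0 0 0;0.35 0.5 -8 0 0 0 0;0.35 0.5 -8 0 0 0 0;0.35 0.5 -8 0 0 0 0;0.35 0.5 -8 0 0 0 0;0.35 0.5 -8 0 0 0 0;0.35 0.5 -8 0 0 0 0;0.35 0.5 -8 0 0 0 0"

```text
t: 12.6
eef_pos: [0.5442, 0.004, 0.0053]
tool_rot: [-0.0, 0.686, 0.727, 0.0]
contact_force: [0.8, 1.4, 1.7]
gripper_width: 0.354
```

Emit:
move_arm --increments "0.35 0.5 -8 0 0 0 0;0.35 0.5 -8 0 0 0 0;0.35 0.4 -6 0 0 0 0;0.35 0.4 -6 0 0 0 0;0.35 0.3 -5 0 0 0 0;0.35 0.3 -5 0 0 0 0;0.35 0 0 0 0 0 0;0.35 0 0 0 0 0 0"

```text
t: 13.6
eef_pos: [0.5464, -0.0337, 0.0052]
tool_rot: [-0.0, 0.686, 0.727, -0.0]
contact_force: [0.1, -0.2, -0.1]
gripper_width: 0.353
```

```bash
python3 -c "
from h import *
woods('top','pics/t7.png')
T=cv2.imread('pics/t7.png');cv2.imwrite('pics/t7c.png',cv2.resize(T[170:330,260:480],None,fx=3.6,fy=3.6,interpolation=cv2.INTER_CUBIC))
woods(save='pics/s7.png')
T=cv2.imread('pics/s7.png');cv2.imwrite('pics/s7c.png',cv2.resize(T[90:290,160:400],None,fx=3.3,fy=3,interpolation=cv2.INTER_CUBIC))
"
```

```text
[ 218  211   28   57 1030] plane [0.003  0.0029 0.0194] mean [0.5946 0.1753 0.0217] ((594.815673828125, 175.44651794433594), (45.30988693237305, 139.34011840820312), 82.17021179199219)
[338 252  42  18 697] plane [-0.0454  0.2153  0.0737] mean [ 0.5515 -0.1429  0.0179] ((550.4789428710938, -139.48391723632812), (43.29084396362305, 104.75956726074219), 3.591555118560791)
[ 170    0  134   76 7910] plane [-0.0611 -0.1939 -0.3089] mean [-0.252  -1.1375 -0.076 ] ((-343.80462646484375, -1246.53955078125), (453.8788757324219, 463.6256408691406), 88.0534439086914)
[262 217  50  38 747] plane [-0.0291  0.1946  0.0592] mean [ 0.5532 -0.1388  0.0161] ((552.1165771484375, -136.08724975585938), (48.57291030883789, 115.43457794189453), 3.325143337249756)
[ 355  284   60   52 1251] plane [0.0041 0.0125 0.0164] mean [0.5963 0.1786 0.021 ] ((594.0501708984375, 178.7339324951172), (45.641639709472656, 139.57887268066406), 81.68095397949219)
[ 83 291  68  71 474] plane [ 5.9106  0.3769 -5.6588] mean [ 0.8988 -0.6267 -0.5781] ((904.94677734375, -425.4890441894531), (524.2339477539062, 62.50521469116211), 85.69353485107422)
```

View pics/t7c.png

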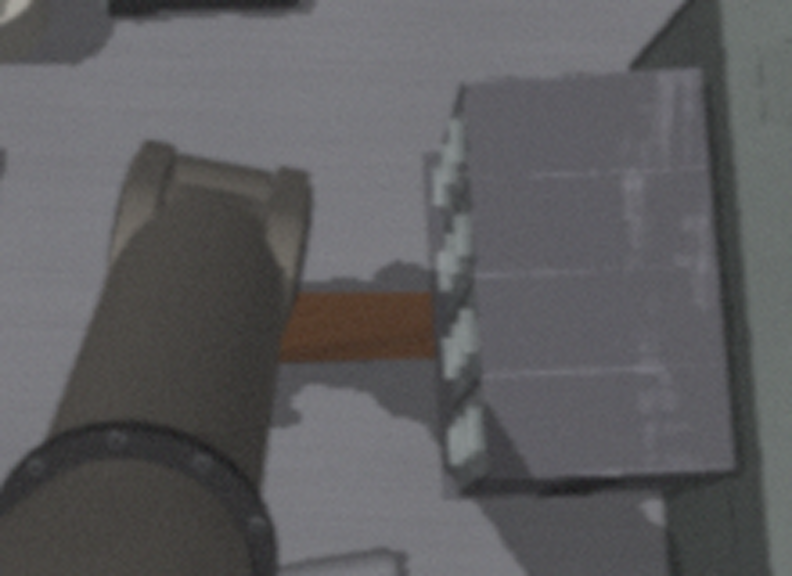

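View pics/s7c.png

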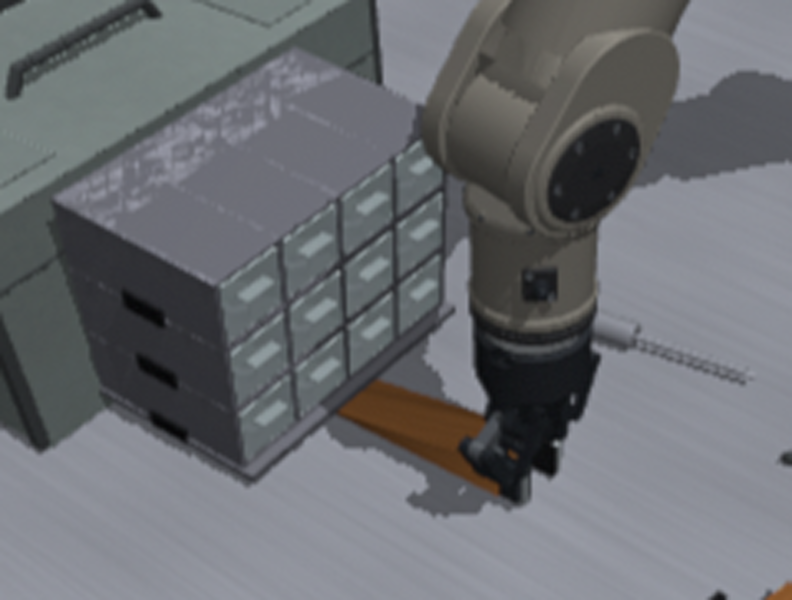

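```bash
python3 -c "
from h import *
for n in('top','scene'):
    p,d=vision.read_camera(n);X=cloud(n,d).reshape(-1,3);X=X[np.isfinite(X[:,0])]
    k=(X[:,0]>.35)&(X[:,0]<.72)&(X[:,1]>-.17)&(X[:,1]<.15)
    X=X[k]
    for z in np.arange(.05,.45,.03):
        q=X[(X[:,2]>=z)&(X[:,2]<z+.03)]
        if len(q)>5: print(n,round(z,2),len(q),np.percentile(q[:,1],[1,50,99]).round(3),np.percentile(q[:,0],[1,99]).round(3))
"
```

```text
top 0.05 12 [0.13  0.14  0.144] [0.58  0.672]
top 0.32 26 [-0.08  -0.049  0.005] [0.505 0.597]
top 0.35 445 [-0.084 -0.042  0.015] [0.514 0.594]
top 0.38 537 [-0.077 -0.037  0.013] [0.508 0.574]
top 0.41 388 [-0.072 -0.035  0.013] [0.493 0.551]
top 0.44 372 [-0.064 -0.032  0.016] [0.476 0.533]
scene 0.05 249 [-0.039 -0.022 -0.013] [0.495 0.605]
scene 0.08 297 [-0.038 -0.02  -0.011] [0.485 0.614]
scene 0.11 179 [-0.044 -0.021  0.006] [0.542 0.596]
scene 0.14 372 [-0.056 -0.009  0.007] [0.534 0.586]
scene 0.17 362 [-0.057 -0.009  0.008] [0.531 0.587]
scene 0.2 459 [-0.058 -0.008  0.008] [0.529 0.588]
scene 0.23 439 [-0.056 -0.006  0.007] [0.532 0.587]
scene 0.26 458 [-0.061 -0.013  0.013] [0.536 0.589]
scene 0.29 509 [-0.073  0.008  0.021] [0.518 0.597]
scene 0.32 1046 [-0.079  0.005  0.021] [0.505 0.6  ]
scene 0.35 1510 [-0.077 -0.004  0.022] [0.497 0.594]
scene 0.38 1380 [-0.074 -0.006  0.021] [0.496 0.573]
scene 0.41 1131 [-0.054 -0.002  0.022] [0.478 0.55 ]
scene 0.44 1195 [-0.052  0.001  0.026] [0.46  0.532]
```

Emit:
move_arm --increments "0.35 0.3 -4 0 0 0 0;0.35 0.3 -4 0 0 0 0;0.35 0.3 -4 0 0 0 0;0.35 0.2 -4 0 0 0 0;0.35 0.2 -4 0 0 0 0;0.35 0.2 -3 0 0 0 0;0.35 0.2 -3 0 0 0 0;0.35 0.2 -3 0 0 0 0"

```text
t: 14.8
eef_pos: [0.5484, -0.0602, 0.0052]
tool_rot: [-0.001, 0.686, 0.728, 0.001]
contact_force: [-1.0, 6.3, 0.4]
gripper_width: 0.348
```

Emit:
move_arm --increments "0.35 0.2 -3 0 0 0 0;0.35 0.2 -3 0 0 0 0;0.35 0.2 -3 0 0 0 0;0.35 0.2 -3 0 0 0 0;0.35 0.2 -3 0 0 0 0;0.35 0.2 -3 0 0 0 0;0.35 0.1 -2 0 0 0 0;0.35 0.1 -2 0 0 0 0"

```text
t: 15.8
eef_pos: [0.5498, -0.082, 0.0052]
tool_rot: [-0.001, 0.686, 0.728, 0.001]
contact_force: [-1.3, 7.6, 1.0]
gripper_width: 0.348
```

Emit:
move_arm --increments "0.35 0.1 -2 0 0 0 0;0.35 0.1 -2 0 0 0 0;0.35 0.1 -2 0 0 0 0;0.35 0.1 -2 0 0 0 0;0.35 0.1 -1 0 0 0 0;0.35 0.1 -1 0 0 0 0;0.35 0.1 -1 0 0 0 0;0.35 0.1 -1 0 0 0 0"

```text
t: 16.8
eef_pos: [0.5506, -0.0939, 0.0052]
tool_rot: [-0.001, 0.686, 0.728, 0.001]
contact_force: [-0.5, 6.3, 1.3]
gripper_width: 0.353
```

```bash
cat > tilt.py <<'E'
from h import *
from station import bot
p,d=vision.read_camera("top");X=np.nan_to_num(cloud("top",d),nan=9)
cv2.imwrite("pics/tilt.png",p[:,:,::-1])
s=np.zeros((480,640),bool);s[185:315,385:470]=1
mm=s&(X[...,2]>.19)&(X[...,2]<.26)&(X[...,1]>-.32)&(X[...,1]<-.19)
P=X[mm]
for _ in range(4):
    A=np.c_[P[:,:2],np.ones(len(P))];c=np.linalg.lstsq(A,P[:,2],rcond=None)[0];P=P[abs(A@c-P[:,2])<.006]
print("org plane",c.round(4),len(P),np.percentile(P[:,1],[1,99]).round(4)); woods("scene",save="pics/sl.png")
print(bot.get_obs()["contact_force"])
E
python3 tilt.py
```

```text
org plane [ 0.0008 -0.0121  0.2207] 6052 [-0.3188 -0.2017]
[ 170    0  134   76 7909] plane [-0.058  -0.1922 -0.3053] mean [-0.2526 -1.1378 -0.0755] ((-340.3116149902344, -1248.510498046875), (459.00457763671875, 462.1475830078125), 88.90393829345703)
[260 214  31  30 340] plane [-0.0485  0.1779  0.0789] mean [ 0.5563 -0.172   0.0214] ((555.5919799804688, -166.4993133544922), (52.76871109008789, 46.62150192260742), 89.8448486328125)
[ 355  284   60   52 1249] plane [0.0053 0.015  0.0151] mean [0.5963 0.1786 0.021 ] ((594.2562255859375, 178.26492309570312), (45.27915573120117, 139.3557891845703), 81.74744415283203)
[ 83 291  68  71 462] plane [ 5.6067  0.4195 -5.3662] mean [ 0.8985 -0.6253 -0.5894] ((904.8944702148438, -426.9383850097656), (529.0087890625, 62.62063980102539), 85.67606353759766)
[0.75006525 6.51587959 1.41930397]
```

Emit:
move_arm --increments "0.35 0.1 -1 0 0 0 0;0.35 0.1 -1 0 0 0 0;0.35 0.1 -1 0 0 0 0;0.35 0 -1 0 0 0 0;0.35 0 0 0 0 0 0;0.35 0 0 0 0 0 0;0.35 0 0 0 0 0 0;0.35 0 0 0 0 0 0"

```text
t: 17.9
eef_pos: [0.5509, -0.0979, 0.0052]
tool_rot: [-0.001, 0.686, 0.728, 0.001]
contact_force: [-0.8, 7.0, 1.3]
gripper_width: 0.354
```

Emit:
move_arm --increments "0.35 0.1 -1 0 0 0 0;0.35 0.1 -1 0 0 0 0;0.35 0.1 -1 0 0 0 0;0.35 0 0 0 0 0 0;0.35 0 0 0 0 0 0;0.35 0 0 0 0 0 0;0.35 0 0 0 0 0 0;0.35 0 0 0 0 0 0"

```text
t: 18.9
eef_pos: [0.551, -0.0986, 0.0052]
tool_rot: [-0.003, 0.685, 0.729, 0.001]
contact_force: [-1.2, 13.8, 3.9]
gripper_width: 0.349
```

```bash
python3 tilt.py; python3 -c "
import cv2
T=cv2.imread('pics/sl.png');cv2.imwrite('pics/s8c.png',cv2.resize(T[90:290,160:400],None,fx=3.3,fy=3,interpolation=cv2.INTER_CUBIC))"
```

```text
org plane [ 0.0007 -0.007   0.2226] 5990 [-0.3187 -0.2021]
[ 170    0  133   76 7885] plane [-0.0657 -0.1913 -0.3067] mean [-0.2521 -1.1376 -0.0759] ((-345.585205078125, -1248.338134765625), (459.8626403808594, 464.29241943359375), 88.29710388183594)
[260 213  29  30 311] plane [-0.067   0.159   0.0866] mean [ 0.5573 -0.1745  0.0216] ((555.6878051757812, -173.0094451904297), (48.92029571533203, 45.31047439575195), 11.025033950805664)
[ 355  284   60   52 1249] plane [0.0034 0.0119 0.0168] mean [0.5965 0.1785 0.021 ] ((594.1685180664062, 178.826416015625), (45.30563735961914, 139.93699645996094), 82.5833511352539)
[ 83 291  68  71 455] plane [ 5.6014  0.4176 -5.3636] mean [ 0.8984 -0.6251 -0.5921] ((904.8676147460938, -426.531494140625), (529.380126953125, 62.20521926879883), 85.65540313720703)
[-2.45273739 13.59376521  4.19402863]
```

View pics/s8c.png

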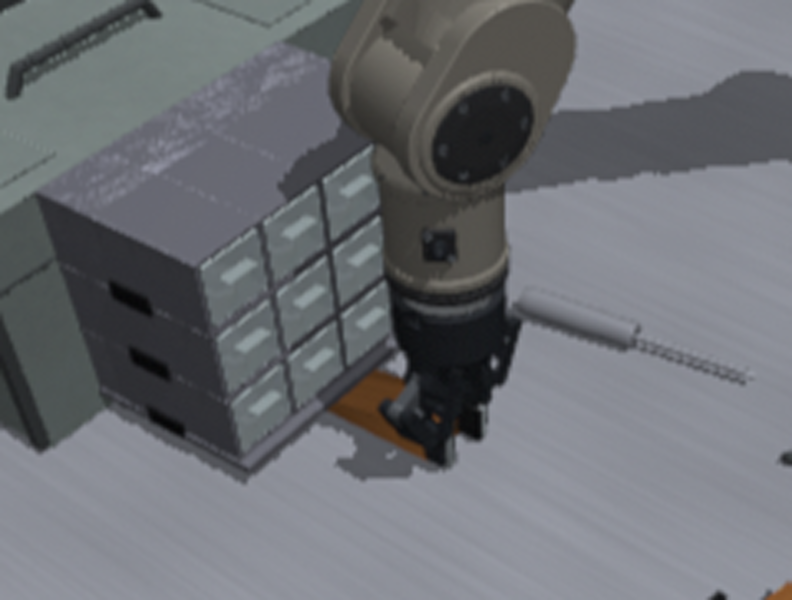

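Emit:
move_arm --increments "0.35 0 3 0 0 0 0;0.35 -0.5 8 0 0 0 0;0.35 -1 15 0 0 0 0;0.35 -1 20 10 0 0 0;0.35 -1 20 30 0 0 0;0.35 0 25 40 0 0 0;0.35 0 25 40 0 0 0;0.35 0 25 30 0 0 0"

```text
t: 20.0
eef_pos: [0.548, 0.0388, 0.1571]
tool_rot: [0.001, 0.686, 0.727, 0.001]
contact_force: [1.4, 0.4, -0.1]
gripper_width: 0.347
```

```bash
python3 tilt.py; python3 -c "
from h import *
woods('top','pics/t9.png')
T=cv2.imread('pics/t9.png');cv2.imwrite('pics/t9c.png',cv2.resize(T[150:350,320:580],None,fx=3,fy=3,interpolation=cv2.INTER_CUBIC))"
```

```text
org plane [ 0.0009 -0.0063  0.2225] 5958 [-0.3188 -0.202 ]
[ 170    0  134   76 7910] plane [-0.0638 -0.1948 -0.3106] mean [-0.2522 -1.1377 -0.0762] ((-343.9640197753906, -1243.6864013671875), (451.1156921386719, 461.6625671386719), 88.004638671875)
[260 213  41  30 710] plane [-0.0815  0.1657  0.0963] mean [ 0.5539 -0.1495  0.0265] ((554.2621459960938, -149.33413696289062), (48.03981399536133, 86.74298095703125), 4.332353115081787)
[ 355  284   60   52 1249] plane [0.0056 0.0123 0.0155] mean [0.5967 0.1786 0.021 ] ((594.4205322265625, 178.8166046142578), (45.2961540222168, 141.0233612060547), 81.91519927978516)
[ 83 291  68  71 494] plane [ 5.7951  0.4392 -5.518 ] mean [ 0.8992 -0.6264 -0.5792] ((916.9277954101562, -426.1971435546875), (527.2168579101562, 66.27751159667969), 82.59516143798828)
[ 0.97224665  0.82053005 -0.31390987]
[218 211  21  58 898] plane [-0.0056 -0.0097  0.0266] mean [0.5888 0.1783 0.0216] ((594.8447265625, 175.80935668945312), (44.49064636230469, 140.44859313964844), 83.37200927734375)
[347 251  34  18 587] plane [-0.0202  0.1944  0.0693] mean [ 0.5522 -0.1512  0.0288] ((551.9072875976562, -151.69656372070312), (42.92253112792969, 82.91199493408203), 2.9640023708343506)
```

View pics/sl.png

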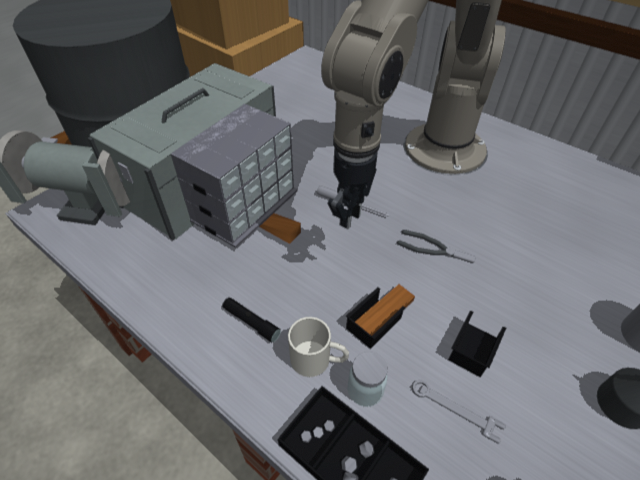

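View pics/t9c.png

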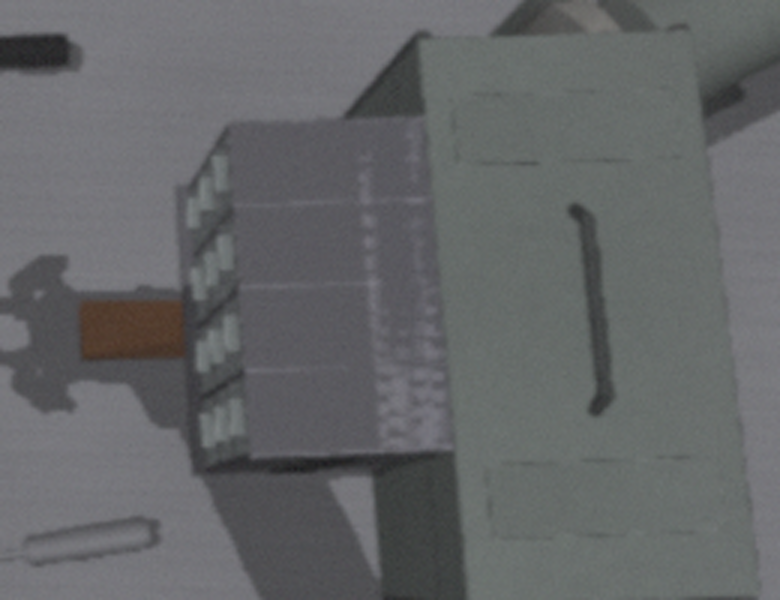

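```bash
python3 -c "
from station import bot
print(bot.hand_in())"
```

```text
the job is handed in; nothing more can be done
None
```

I took the wedge out of the left-hand bin and laid it flat on the counter about 70 mm in front of the organiser. With the fingers partly open behind its thick end, I then pushed it straight under the middle of the front edge. I backed the arm off and handed the job in at about 20 s, and the station gave no verdict.

What the last checks showed:
- **Jam:** the push held at about 6 to 8 N, then rose to about 14 N within less than 1 mm, so I stopped there.
- **Wedge:** 83 to 87 mm of it is left outside, so the thin end is about 73 to 77 mm in. It sits on the middle of the edge, and its direction is within about 0.02 rad of the edge's normal.
- **Organiser:** the top reads about 0.006 rad from level, against 0.007 rad with the wedge still being pushed. In the pictures its back is flush with the chest. This comes from noisy depth readings, but it is well inside the 0.015 rad limit.
- **Everything else:** the packer measured where it was at the start. The other things look unmoved in the pictures, though I did not measure them one by one. The robot touches nothing.

No check failed, but the slope of the wedge's top read 0.185 from the scene camera and 0.195 from the top camera, where 0.2 is expected. I put that down to depth noise on the short length still visible.

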